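Raise the bench guard window to the pointer

TASK

Push the counterweighted guard window up from beneath its lip, with the fingertips or the outside of the fingers and without gripping it, until the lip is level with the pointer clamped on the left post; then let go, leaving the window standing there. Push gently, and leave the pointer and the loose things around the guard where they are.

Things in the scene. Friction and masses are not known exactly. Their poses are not given: they have to be found in the camera images.
- guard: Fixed guard stand: aluminium posts (30 wide, 34 deep, 480 high) 170 mm either side of the middle, cross bar on top (534 with its pulleys), feet 20 high running 90 mm out in front. Origin on the bench under the middle of the window's front face; x through the window away from the robot, y to the left post, z up. Clear space before and below the window. A counterweight hangs outside the right post.
- sash: Sliding window, clear pane in aluminium frame, 300 wide, 200 high, slides vertically (180 travel). At its bottom a flat dark lip, 240 wide, 12 thick, juts 45 out towards the robot, its underside the window's lowest face. Origin in the window's front face, mid-width, at mid-thickness of the lip; axes as guard. Counterweighted: stays where left, moves with 2 to 5 N either way, does not coast.
- lip_edge (a point): Middle of the lip's free front edge (nearest the robot), at mid-thickness of the lip: the underside is 6 mm below, the window's front face 45 mm beyond. Rides with the window; axes as guard. At the start 100 to 130 mm above the bench.
- pointer_tip (a point): Tip of the pointer: dark steel collar (46 x 42 x 26 high) clamped round the left post, with a thin 16 mm high plate tapering to a point towards the middle. Tip 129 mm left of the middle, 13 mm in front of the window's face, just off the lip's left end when level. Its height is the wanted height of lip_edge, 200 to 260 mm above the bench. Axes as guard.
- oil_bottle: Bystander: white squeeze bottle with a long thin spout, 52 diameter, 160 high, stands left of the guard. Origin under its centre.
- workpiece: Bystander: stepped steel block, 50 x 70 x 38 high, lies on the plate behind the window. Origin under its centre.
- brush: Bystander: wooden-handled brush lying right of the guard, along its own x.

How it is judged:
On the way:
1. the fingers push the window up by 15 mm or more (contact force between the fingers and sash above 0.3 N and distance of lip_edge from where it was at the start of the episode above 0.015 m), for 0.1 s.
At the end, for the whole second after the job is handed in: the middle of the lip is within 10 mm above or below the pointer's tip, the window is at rest, and the pointer has not been shifted (z of lip_edge in the frame of pointer_tip between -0.01 and 0.01 m and linear speed of sash below 0.005 m/s and distance of pointer_tip from where it was at the start of the episode below 0.005 m); the robot touches nothing.
It fails at once if the lip is gripped between the fingers (z of the grasp point in the frame of lip_edge between -0.007 and 0.008 m and x of the grasp point in the frame of lip_edge between -0.002 and 0.05 m and contact force between the fingers and sash above 1 N).
It fails at once if the window is squeezed or pushed with more than 35 N (contact force between the fingers and sash above 35 N).
It fails at once if the pointer is shifted by more than 5 mm (distance of pointer_tip from where it was at the start of the episode above 0.005 m).
It fails at once if a bystander is shifted by more than 20 mm (distance of any of oil_bottle, workpiece, brush from where it was at the start of the episode above 0.02 m).
It fails at once if the oil bottle is tipped over (angle between oil_bottle's own z axis and vertical above 0.5 rad).
It also fails if it takes over 38 s, if anything falls off the work surface, if the arm or the gripper's body presses on something with over 40 N, if the wrist force passes 120 N, or if a joint passes its speed limit or range.

ROBOT

A 6-joint arm with a two-finger parallel gripper is mounted at the origin on the work surface. World frame = base frame: x ahead of the robot, y to its left, z up, the work surface at z = 0. Lengths are in m, angles in rad, forces in N, time in s.
With the tool pointing down it reaches from about 0.3 to 0.85 m from the base axis. Payload 5.4 kg.
Tool frame: the origin (TCP) lies between the finger pads; the fingertips stand 17 mm ahead of it and the grasp point (between the pads) lies 2 mm behind it (robot.tips_ahead is the distance from the TCP to the fingertips, in m); z points along the fingers, y is the direction in which the jaws open and shut (so a half turn about z gives the same grasp; the last joint's range is limited). The gripper opens to 85 mm and grips with 20 to 120 N. Pads are 22 mm wide; open, the fingers measure 114 mm over their backs; the gripper's body (76 mm by 85 mm) begins 54 mm behind the grasp point. The pads swing forward as they close: fully open they stand 13 mm farther back than shut.
Start: joints at [-1.412, 0.158, 1.597, -0, 1.386, -0.21], TCP at [0.207, -0.536, 0.248] pointing down, gripper open.
Joint ranges: [-2.91, 2.91], [-0.94, 2.29], [0.18, 2.7], [-1.29, 4.43], [0.17, 2.64], [-3, 3]. Speed limits (rad/s): [2.57, 2.57, 3.14, 3.14, 3.14, 3.14].

INTERFACE

Orientations are given as [roll, pitch, yaw] about the fixed x, y, z axes, in that order (R = Rz(yaw) Ry(pitch) Rx(roll)).
In Python, from rig import robot gives the robot as it stands.
- The arm moves only by the shell command python3 -m pendant 'ROWS' [FORCE]. ROWS is text: rows parted by semicolons, each of 7 numbers parted by spaces: the shift along the world's x, y, z in mm, then the turn, a rotation vector about the world's x, y, z in degrees, then the finger opening in mm, from 0 to 85.4. A call has 1 to 10 rows; each row shifts and turns the commanded pose from where the row before left it; what a row does not reach is not made up. A row lasts 1/12 s, in which the tool goes at most 41.7 mm and 7.16 degrees, less where a joint would pass 70% of its speed; a pose out of reach is approached as far as the arm can. A call with a gripper value outside its range is refused whole. The fingers move at their own pace and stop on an object; FORCE is the grip in N (left out, the last holds). Time passes only in rows, so rows that do not move let the fingers close. It gives the time, the measured TCP pose, the force and the opening at its end, in the units of the state.
- robot.read_state(): the state, without advancing time (a new reading comes with each control period).
- robot.capture(name): name is "scene" or "top" or "wrist"; returns a dict with "img" (384x512x3 uint8, blue, green, red), "range_z" (384x512 float32, m along the optical axis (not along the pixel's ray), 0 where there is no reading), "fx", "fy", "cx", "cy" (pixels), "rvec" (rotation vector, rad) and "tvec" (3), from world to camera coordinates, as OpenCV has them. Camera axes: x right, y down, z forward; pixel columns grow to the right and rows downward; lengths in m; the calibration is good to about 2 mm. The wrist camera is an equidistant fisheye: a pixel r from the principal point sees the ray r / f radians off the axis. A picture is of the moment at which its call begins.
- robot.close_job(): hands the job in, once; it reports no verdict.
The state is a dict: "clock": time; "joint_positions": joint angles; "qd": joint speeds; "effort": joint torques, N m; "position": TCP position; "ee_rot": TCP orientation; "ft_force": force on the tool from outside, world axes, zero at the start; "moment": the same for the moment, N m; "width": finger opening in m.
Only numpy, scipy, OpenCV 4.12 (cv2) and the standard library are available. Lean on these libraries where they do the work, as an engineer would, in place of code of your own. Each camera call takes 0.05 s, during which the arm holds its last target.

## Working session

There is one attempt and no reset: what is moved stays moved. The work goes in short steps, Python scripts to look and compute and a shell command to move; the robot and the scene stay as the last step left them, time stands still between calls to the robot, and variables do not carry over. Pictures are saved under pics/ and viewed, and the job is handed in when it is done.

```bash
mkdir -p pics; ls; python3 - <<'E'
from rig import robot
import cv2,numpy as np
print(robot.read_state())
for n in ("scene","top"):
    c=robot.capture(n); cv2.imwrite(f"pics/{n}0.png",c["img"]); np.savez(f"{n}0.npz",**c)
    R,_=cv2.Rodrigues(np.array(c["rvec"])); print(n,-R.T@np.array(c["tvec"]).ravel(),R[2],c["fx"])
E
```

```text
pics
{'clock': 0.0, 'joint_positions': array([-1.41211487e+00,  1.59099486e-01,  1.59826564e+00,  1.65929589e-05,
        1.38619945e+00, -2.10085440e-01]), 'qd': array([ 8.17789847e-04, -2.00888058e-06, -9.95554513e-04, -3.40739664e-04,
        1.66108622e-03, -6.78904012e-04]), 'effort': array([-9.34103955e-04, -3.96008742e+01, -3.31428802e+01, -2.16231629e-04,
        8.50208133e-03,  1.86617126e-05]), 'position': array([ 0.207166  , -0.53575824,  0.24727181]), 'ee_rot': array([-3.13966749e+00, -4.27177577e-04,  3.68763419e-01]), 'ft_force': array([ 0.05142522,  0.0417542 , -0.08028277]), 'moment': array([-0.00171365,  0.06164013,  0.04110459]), 'width': 0.08559458138739823}
scene [ 1.25950541 -0.27549694  0.95470547] [-0.53873415  0.27600775 -0.79598068] 407.5639999717612
top [0.59183487 0.02385394 0.98937291] [ 0.05492324 -0.01845758 -0.99831997] 382.8528138414262
```

View pics/scene0.png

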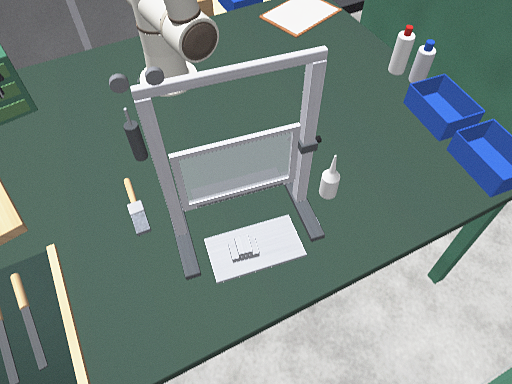

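View pics/top0.png

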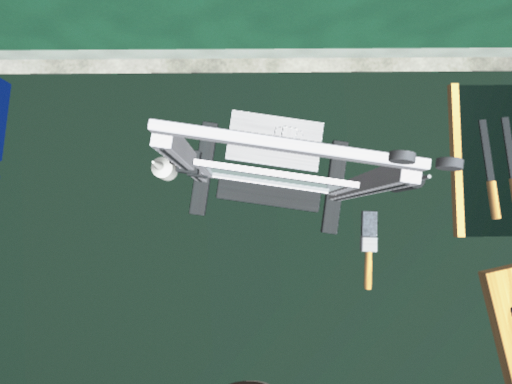

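The scene camera looks from behind the guard: window at (235,165), pointer collar at (308,145), bottle at (330,180). In the top view the dark lip is at (270,192), with the feet at (203,170) and (336,188), and the brush at (369,250).

```bash
cat > h.py <<'E'
import numpy as np,cv2
def load(n): return dict(np.load(n))
def cloud(c):
    R,_=cv2.Rodrigues(c["rvec"].astype(float)); z=c["range_z"].astype(float)
    v,u=np.mgrid[:384,:512]
    P=np.stack([(u-c["cx"])/c["fx"]*z,(v-c["cy"])/c["fy"]*z,z],-1)-c["tvec"].ravel()
    P=P@R; P[z==0]=np.nan; return P
def ray(c,u,v):
    R,_=cv2.Rodrigues(c["rvec"].astype(float))
    return -R.T@c["tvec"].ravel(), R.T@np.array([(u-c["cx"])/c["fx"],(v-c["cy"])/c["fy"],1.])
E
python3 - <<'E'
from h import *
np.set_printoptions(precision=3,suppress=True)
t=load("top0.npz");P=cloud(t)
for u,v in [(250,192),(270,192),(290,196),(310,203),(225,195),(155,125),(425,163),(203,205),(330,225),(205,130),(200,163),(355,185),(369,225),(369,280),(165,170),(207,173)]: print(u,v,P[v,u])
s=load("scene0.npz");Q=cloud(s)
for u,v in [(308,144),(300,147),(318,140),(298,150),(335,185),(240,160),(240,193)]: print('s',u,v,Q[v,u])
cv2.imwrite("pics/topc.png",cv2.resize(t["img"][105:245,130:450],None,fx=2.5,fy=2.5,interpolation=2)[:,:800])
cv2.imwrite("pics/scec.png",cv2.resize(s["img"][110:220,150:350],None,fx=4,fy=4,interpolation=2))
E
```

```text
250 192 [0.654 0.016 0.11 ]
270 192 [ 0.654 -0.03   0.108]
290 196 [ 0.644 -0.076  0.11 ]
310 203 [ 0.627 -0.122  0.108]
225 195 [0.648 0.074 0.11 ]
155 125 [0.714 0.14  0.504]
425 163 [ 0.661 -0.206  0.503]
203 205 [0.629 0.135 0.019]
330 225 [ 0.574 -0.186  0.02 ]
205 130 [0.706 0.076 0.505]
200 163 [0.694 0.107 0.303]
355 185 [ 0.651 -0.172  0.303]
369 225 [ 0.573 -0.286  0.019]
369 280 [ 0.435 -0.28   0.023]
165 170 [0.711 0.216 0.087]
207 173 [0.689 0.106 0.199]
s 308 144 [0.727 0.131 0.257]
s 300 147 [0.717 0.116 0.244]
s 318 140 [0.717 0.167 0.244]
s 298 150 [0.699 0.124 0.212]
s 335 185 [0.745 0.229 0.061]
s 240 160 [ 0.678 -0.023  0.232]
s 240 193 [nan nan nan]
```

View pics/topc.png

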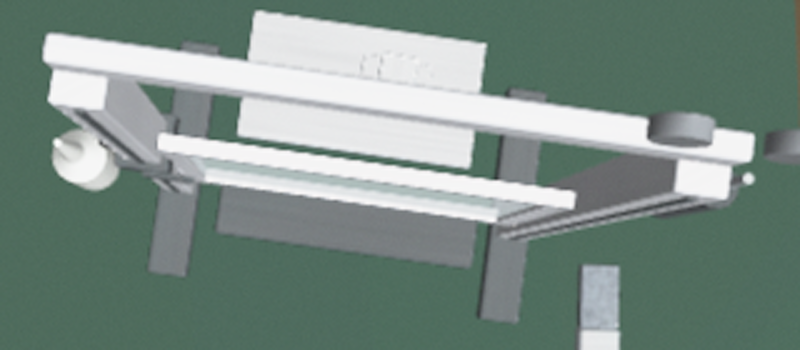

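View pics/scec.png

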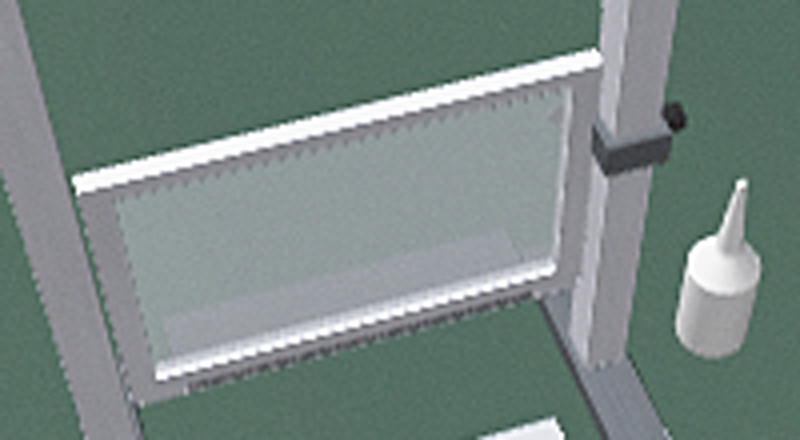

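```bash
python3 - <<'E'
from h import *
np.set_printoptions(precision=4,suppress=True)
t=load("top0.npz");P=cloud(t);s=load("scene0.npz");Q=cloud(s)
m=(P[...,2]>.095)&(P[...,2]<.12)&(P[...,0]>.6)&(P[...,0]<.7)&(abs(P[...,1])<.2)
m=cv2.morphologyEx(m.astype(np.uint8),cv2.MORPH_OPEN,np.ones((3,3)))
n,l,st,_=cv2.connectedComponentsWithStats(m); k=1+st[1:,4].argmax(); m=l==k
L=P[m]; print(st[k],"lip top z med",np.median(L[:,2]))
r=cv2.minAreaRect(L[:,:2].astype(np.float32)*1000);print(r,cv2.boxPoints(r))
# sash top z
w=(P[...,2]>.29)&(P[...,2]<.315)&(P[...,0]>.6)&(P[...,0]<.72)&(abs(P[...,1])<.2)
W=P[w];print("sash top",np.median(W[:,2]),cv2.minAreaRect(W[:,:2].astype(np.float32)*1000))
b=P[(P[...,2]>.49)&(P[...,0]<.8)];print("bar",np.median(b[:,2]),cv2.minAreaRect(b[:,:2].astype(np.float32)*1000))
# collar: dark pixels in scene
for v in range(136,158):
  print(v,[f"{int(s['img'][v,u].mean())}:{Q[v,u,0]:.3f},{Q[v,u,1]:.3f},{Q[v,u,2]:.3f}" for u in (300,304,308,312,316)])
for y in range(165,184,2):
  print(y,[f"{u}:{int(t['img'][y,u].mean())}:{P[y,u,0]:.3f},{P[y,u,1]:.3f},{P[y,u,2]:.3f}" for u in (192,196,200,204,208,212)])
E
```

```text
[ 216  179  105   34 2077] lip top z med 0.10877337618008397
((646.7255249023438, -24.82158660888672), (240.10499572753906, 47.51614761352539), 81.223388671875) [[ 604.9277 -139.8433]
 [ 651.8875 -147.0934]
 [ 688.5233   90.2001]
 [ 641.5636   97.4502]]
sash top 0.3027038655671776 ((679.6130981445312, -24.144699096679688), (355.8878173828125, 35.0301628112793), 81.16805267333984)
bar 0.5036512524691228 ((685.594482421875, -46.181304931640625), (398.8337097167969, 17.10011100769043), 81.15564727783203)
136 ['186:0.699,0.126,0.261', '146:0.719,0.123,0.280', '141:0.723,0.131,0.279', '140:0.724,0.142,0.275', '58:0.709,0.165,0.251']
137 ['184:0.701,0.125,0.259', '136:0.719,0.123,0.277', '142:0.722,0.132,0.275', '142:0.724,0.143,0.271', '46:0.713,0.163,0.252']
138 ['187:0.702,0.124,0.257', '128:0.720,0.123,0.274', '138:0.722,0.133,0.271', '145:0.724,0.143,0.268', '46:0.713,0.163,0.248']
139 ['174:0.703,0.124,0.254', '127:0.721,0.122,0.272', '140:0.722,0.133,0.268', '142:0.724,0.143,0.264', '48:0.716,0.161,0.248']
140 ['144:0.705,0.122,0.254', '133:0.720,0.123,0.267', '144:0.722,0.133,0.264
[... 3311 characters left out ...]
'192:159:0.690,0.149,0.115', '196:81:0.676,0.123,0.238', '200:132:nan,nan,nan', '204:113:0.675,0.107,0.246', '208:156:0.690,0.112,0.115', '212:211:0.689,0.103,0.118']
179 ['192:94:0.698,0.165,0.000', '196:152:0.688,0.142,0.092', '200:155:0.688,0.133,0.092', '204:184:0.689,0.125,0.077', '208:133:0.695,0.122,0.020', '212:93:0.697,0.113,-0.001']
181 ['192:94:0.693,0.165,-0.002', '196:129:0.690,0.152,0.023', '200:100:0.687,0.138,0.051', '204:167:0.687,0.128,0.051', '208:131:0.690,0.122,0.019', '212:92:0.692,0.113,0.001']
183 ['192:89:0.688,0.166,-0.004', '196:128:0.685,0.152,0.021', '200:129:0.685,0.142,0.021', '204:128:0.685,0.132,0.022', '208:121:0.685,0.122,0.019', '212:96:0.687,0.113,0.002']
```

The lip starts at mid z ≈ 0.103 m, with its front edge middle at (0.623, -0.021) and guard yaw about -8.8°. The collar spans 0.230 to 0.254 m, so the pointer is at about 0.241 m. First I'll stage in front of the guard with the fingers shut.

```bash
python3 -m pendant '16 36 5 0 0 -2.5 0;16 36 5 0 0 -2.5 0;16 36 5 0 0 -2.5 0;16 36 5 0 0 -2.5 0;16 36 5 0 0 -2.5 0;16 36 5 0 0 -2.5 0;16 36 5 0 0 -2.5 0;16 36 5 0 0 -2.5 0;16 36 5 0 0 -2.5 0;16 36 5 0 0 -2.5 0' 20
python3 -m pendant '16 36 5 0 0 -2.5 0;16 36 5 0 0 -2.5 0;0 0 0 0 0 0 0;0 0 0 0 0 0 0'
python3 -c "
from rig import robot
print(robot.read_state())"
```

```text
clock: 0.93
position: [0.3674, -0.1744, 0.2983]
ee_rot: [-3.141, 0.0, -0.07]
ft_force: [0.3, -0.8, -0.3]
width: -0.0003
clock: 1.27
position: [0.3996, -0.1026, 0.3083]
ee_rot: [3.141, -0.0, -0.149]
ft_force: [0.5, -0.1, 0.2]
width: 0.0002
{'clock': 1.2667, 'joint_positions': array([-5.45991711e-01, -3.22239659e-01,  1.93061894e+00, -2.06751418e-04,
        1.53312221e+00,  1.17421265e+00]), 'qd': array([-0.07592411,  0.00894288,  0.00975888, -0.01436657, -0.00470029,
       -0.01943845]), 'effort': array([  2.02967808, -21.85112894, -34.5089221 ,   0.23338426,
         0.06012778,   0.21716616]), 'position': array([ 0.39964355, -0.10259716,  0.30827649]), 'ee_rot': array([ 3.14136687e+00, -4.28271122e-06, -1.49400257e-01]), 'ft_force': array([ 0.48384543, -0.11383093,  0.22211138]), 'moment': array([ 0.02435139, -0.03805358,  0.00631707]), 'width': 0.00020189314239393283}
```

```bash
python3 -m pendant '5 3 -2 4.19 -0.65 -4.24 0;5 3 -2 4.19 -0.65 -4.24 0;5 3 -2 4.19 -0.65 -4.24 0'
python3 -c "
from rig import robot
s=robot.read_state();print(s['joint_positions'])"
```

```text
clock: 1.52
position: [0.4142, -0.0963, 0.3021]
ee_rot: [-2.918, 0.025, -0.379]
ft_force: [-0.3, -0.4, 0.2]
width: 0.0
[-0.66342871 -0.2722251   1.91762472  0.20698563  1.58369339  1.28311013]
```

```bash
python3 -m pendant '5 3 -2 4.19 -0.65 -4.24 0;5 3 -2 4.19 -0.65 -4.24 0;5 3 -2 4.19 -0.65 -4.24 0;5 3 -2 4.19 -0.65 -4.24 0;5 3 -2 4.19 -0.65 -4.24 0;5 3 -2 4.19 -0.65 -4.24 0;5 3 -2 4.19 -0.65 -4.24 0;5 3 -2 4.19 -0.65 -4.24 0'
python3 -c "
from rig import robot
s=robot.read_state();print(s['joint_positions'])"
```

```text
clock: 2.18
position: [0.454, -0.0733, 0.2858]
ee_rot: [-2.397, 0.304, -0.903]
ft_force: [0.7, 0.8, -1.0]
width: -0.0
[-0.91348146 -0.22548286  2.06905948  0.74188732  1.60008809  1.58435794]
```

```bash
python3 -m pendant '5 3 -2 4.19 -0.65 -4.24 0;5 3 -2 4.19 -0.65 -4.24 0;5 3 -2 4.19 -0.65 -4.24 0;5 3 -2 4.19 -0.65 -4.24 0;5 3 -2 4.19 -0.65 -4.24 0;5 3 -2 4.19 -0.65 -4.24 0;5 3 -2 4.19 -0.65 -4.24 0;5 3 -2 4.19 -0.65 -4.24 0'
python3 -c "
from rig import robot
s=robot.read_state();print(s['joint_positions'])"
```

```text
clock: 2.85
position: [0.494, -0.0494, 0.2695]
ee_rot: [-2.001, 0.783, -1.301]
ft_force: [0.1, 0.2, -0.1]
width: -0.0
[-1.02047217 -0.28078985  2.4058188   1.29734417  1.44105249  1.86007319]
```

```bash
python3 -m pendant '12 4 0 4.19 -0.65 -4.24 0;12 4 0 4.19 -0.65 -4.24 0;12 4 0 4.19 -0.65 -4.24 0;12 4 0 4.19 -0.65 -4.24 0;12 4 0 4.19 -0.65 -4.24 0'
python3 -c "
from rig import robot
s=robot.read_state();print(s['joint_positions'])"
```

```text
clock: 3.27
position: [0.5541, -0.0297, 0.2693]
ee_rot: [-1.8, 1.133, -1.509]
ft_force: [0.7, 1.2, 0.6]
width: 0.0
[-0.78095779 -0.23295969  2.51832154  1.85396079  1.11874349  1.95913161]
```

```bash
python3 -m pendant '4 2 -3 4.19 -0.65 -4.24 0;4 2 -3 4.19 -0.65 -4.24 0;4 2 -3 4.19 -0.65 -4.24 0;4 2 -3 4.19 -0.65 -4.24 0;4 2 -3 4.19 -0.65 -4.24 0;4 2 -3 4.19 -0.65 -4.24 0;0 0 0 0 0 0 0'
python3 - <<'E'
from rig import robot
import numpy as np,cv2
from scipy.spatial.transform import Rotation as Ro
s=robot.read_state();print(s['joint_positions'],s['position']);R=Ro.from_euler('xyz',s['ee_rot']);print(R.as_matrix())
a=np.radians(-8.77);z=np.array([np.cos(a),np.sin(a),0])
for sg in(1,-1):
    y=sg*np.array([-z[1],z[0],0]);T=Ro.from_matrix(np.c_[np.cross(y,z),y,z]);print((T*R.inv()).as_rotvec(degrees=True))
c=robot.capture("scene");cv2.imwrite("pics/s1.png",c["img"])
c=robot.capture("wrist");cv2.imwrite("pics/w1.png",c["img"])
E
```

```text
clock: 3.85
position: [0.5772, -0.0155, 0.2521]
ee_rot: [-1.649, 1.551, -1.782]
ft_force: [-0.5, 0.9, 1.0]
width: -0.0002
[-0.34409133 -0.07219998  2.52197164  2.87076341  0.89560618  1.72282667] [ 0.57717128 -0.01548453  0.25211143]
[[-0.00410384  0.13325874  0.99107279]
 [-0.01910019  0.99088989 -0.13331323]
 [-0.99980915 -0.01947678 -0.00152119]]
[ 1.0921185  -0.24573935 -1.10971098]
[-1.77047558e+02  2.55606583e+01  1.19192342e-01]
```

View pics/s1.png

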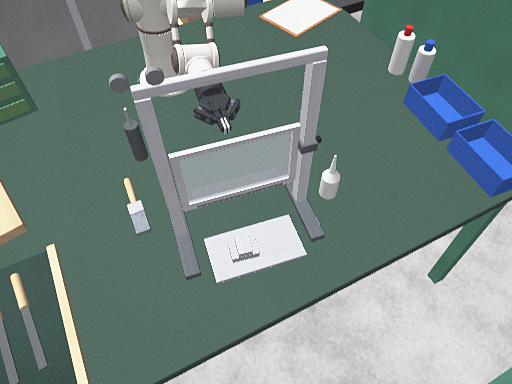

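View pics/w1.png

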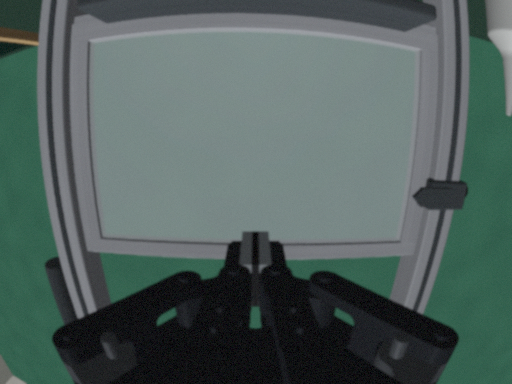

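The pose matches the plan: tool horizontal, facing the pane. The wrist view is upside down, with the lip as the dark band at (260,10) and the pointer tip at (415,195). I'll get the camera's height and cross-check the pointer height.

```bash
python3 - <<'E'
from rig import robot
from h import *
np.set_printoptions(precision=4,suppress=True)
c=robot.capture("wrist");np.savez("w1.npz",**c);R,_=cv2.Rodrigues(c["rvec"]);C=-R.T@c["tvec"].ravel();print("cam",C,"axis",R[2],c["fx"],c["cx"],c["cy"])
a=np.radians(-8.77);g=np.array([np.cos(a),np.sin(a),0]);gy=np.array([-g[1],g[0],0])
E0=np.array([.6232,-.0212,0])
def wray(u,v):
    x=(u-c["cx"])/c["fx"];y=(v-c["cy"])/c["fy"];r=np.hypot(x,y)
    return R.T@np.array([np.sin(r)*x/r,np.sin(r)*y/r,np.cos(r)])
def hit(u,v,off):
    d=wray(u,v);t=(g@(E0-C)+off)/(g@d);p=C+t*d;return p,gy@(p-E0)
for q in [(413,196),(416,196),(430,181),(430,207),(445,181),(445,208)]: print("ptr",q,hit(*q,.032))
s=c["img"];cv2.imwrite("pics/w1c.png",cv2.resize(s[160:240,380:490],None,fx=6,fy=6,interpolation=2))
# lip front edge: vertical profile at u=260
for u in (200,256,320): print(u,[(v,int(s[v,u].mean())) for v in range(0,42,2)])
for v in (2,8,14,20,24,30): print(v,hit(256,v,0)[0],hit(256,v,.045)[0])
for v,u in[(10,256),(20,256),(30,256),(196,420),(196,440)]: print(u,v,c["range_z"][v,u])
E
```

```text
cam [ 0.4536 -0.0014  0.181 ] axis [ 0.9505 -0.1183  0.2873] 297.3186396354542 254.95614581747304 192.72431415910387
ptr (413, 196) (array([0.6741, 0.0989, 0.2425]), np.float64(0.12643799109672293))
ptr (416, 196) (array([0.6746, 0.1018, 0.2425]), np.float64(0.12942557049796216))
ptr (430, 181) (array([0.6764, 0.1135, 0.2296]), np.float64(0.14120293219498076))
ptr (430, 207) (array([0.6771, 0.1183, 0.2519]), np.float64(0.14613253777173796))
ptr (445, 181) (array([0.6788, 0.1295, 0.2291]), np.float64(0.15746429467013456))
ptr (445, 208) (array([0.6797, 0.1353, 0.2529]), np.float64(0.16329417278956074))
200 [(0, 67), (2, 64), (4, 71), (6, 69), (8, 67), (10, 68), (12, 87), (14, 122), (16, 123), (18, 121), (20, 121), (22, 121), (24, 124), (26, 137), (28, 154), (30, 151), (32, 139), (34, 135), (36, 135), (38, 133), (40, 133)]
256 [(0, 70), (2, 69), (4, 68), (6, 70), (8, 63), (10, 68), (12, 102), (14, 124), (16, 123), (18, 126), (20, 122), (22, 125), (24, 127), (26, 142), (28, 158), (30, 152), (32, 139), (34, 135), (36, 135), (38, 134), (40, 137)]
320 [(0, 72), (2, 71), (4, 71), (6, 66), (8, 67), (10, 71), (12, 67), (14, 68), (16, 92), (18, 123), (20, 126), (22, 125), (24, 126), (26, 125), (28, 125), (30, 134), (32, 157), (34, 148), (36, 138), (38, 133), (40, 132)]
2 [ 0.6227 -0.0244  0.1187] [ 0.6673 -0.0305  0.1023]
8 [ 0.6227 -0.0244  0.1226] [ 0.6673 -0.0304  0.1072]
14 [ 0.6227 -0.0243  0.1264] [ 0.6673 -0.0303  0.112 ]
20 [ 0.6227 -0.0242  0.1302] [ 0.6673 -0.0302  0.1168]
24 [ 0.6227 -0.0241  0.1327] [ 0.6674 -0.0301  0.1199]
30 [ 0.6228 -0.024   0.1364] [ 0.6674 -0.03    0.1246]
256 10 0.18304172
256 20 0.18899772
256 30 0.19600749
420 196 0.21477312
440 196 0.21599968
```

View pics/w1c.png

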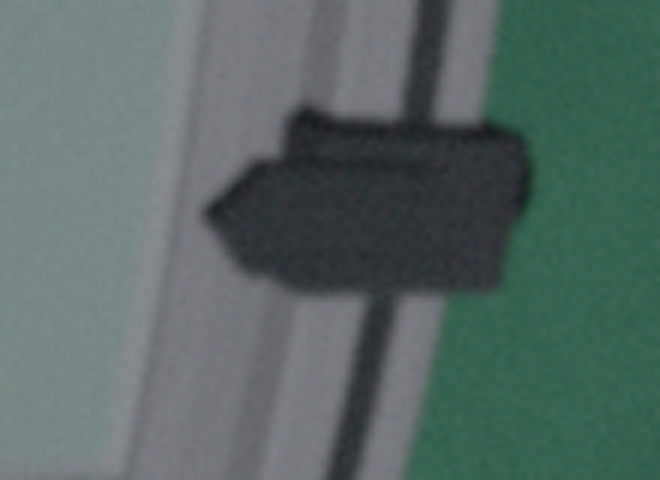

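Pointer tip z is about 0.242 from the wrist view and 0.241 from the other views. The wrist camera hangs 71 mm below the TCP and would meet the bench, so I'll roll the tool half a turn before going low.

```bash
python3 -m pendant '0 0 0 1.1 -0.25 -1.1 0;0 0 0 -6.82 1.05 0 0;0 0 0 -6.82 1.05 0 0;0 0 0 -6.82 1.05 0 0;0 0 0 -6.82 1.05 0 0;0 0 0 -6.82 1.05 0 0;0 0 0 -6.82 1.05 0 0;0 0 0 -6.82 1.05 0 0;0 0 0 -6.82 1.05 0 0;0 0 0 -6.82 1.05 0 0'
python3 -m pendant '0 0 0 -6.82 1.05 0 0;0 0 0 -6.82 1.05 0 0;0 0 0 -6.82 1.05 0 0;0 0 0 -6.82 1.05 0 0;0 0 0 -6.82 1.05 0 0;0 0 0 -6.82 1.05 0 0;0 0 0 -6.82 1.05 0 0;0 0 0 -6.82 1.05 0 0;0 0 0 -6.82 1.05 0 0;0 0 0 -6.82 1.05 0 0'
python3 -m pendant '0 0 0 -6.82 1.05 0 0;0 0 0 -6.82 1.05 0 0;0 0 0 -6.82 1.05 0 0;0 0 0 -6.82 1.05 0 0;0 0 0 -6.82 1.05 0 0;0 0 0 -6.82 1.05 0 0;0 0 0 -6.82 1.05 0 0;0 0 0 0 0 0 0'
python3 - <<'E'
from rig import robot
import numpy as np
from scipy.spatial.transform import Rotation as Ro
s=robot.read_state();print(s['joint_positions'],s['position']);R=Ro.from_euler('xyz',s['ee_rot']);print(R.as_matrix())
a=np.radians(-8.77)
g=np.array([np.cos(a),np.sin(a),0]);gy=np.array([-g[1],g[0],0])
p=s['position']-np.array([.6232,-.0212,0]);print("guard frame x,y",g@p*1e3,gy@p*1e3)
E
```

```text
clock: 4.83
position: [0.5776, -0.018, 0.2546]
ee_rot: [-1.57, 0.477, -1.721]
ft_force: [0.2, -0.6, 0.3]
width: -0.0002
clock: 5.67
position: [0.5776, -0.018, 0.2546]
ee_rot: [-1.575, -0.728, -1.721]
ft_force: [-0.0, -0.3, -0.1]
width: -0.0
clock: 6.33
position: [0.5776, -0.0179, 0.2546]
ee_rot: [-2.277, -1.566, -1.02]
ft_force: [-0.2, -0.5, -0.1]
width: -0.0001
[-0.32823825 -0.07889344  2.51836065  2.91723058  0.87821726 -1.42319604] [ 0.57757952 -0.01787063  0.25457147]
[[ 0.00234556 -0.15554011  0.98782679]
 [-0.00382209 -0.98782369 -0.15553054]
 [ 0.99998994 -0.00341076 -0.00291149]]
guard frame x,y -45.59472405708387 -3.6652378363934326
```

```bash
python3 -m pendant '0 0 -15 0.08 0.5 0 0;0 0 -15 0.08 0.5 0 0;0 0 -15 0.08 0.5 0 0;0 0 -15 0.08 0.5 0 0;0 0 -15 0.08 0.5 0 0;0 0 -15 0.08 0.5 0 0;0 0 -15 0.08 0.5 0 0;0 0 -15 0.08 0.5 0 0;0 0 -15 0.08 0.5 0 0;0 0 -15 0.08 0.5 0 0'
python3 -m pendant '0 0 -10 0 0 0 0;0 0 -10 0 0 0 0;0 0 -8 0 0 0 0;0 0 0 0 0 0 0'
python3 - <<'E'
from rig import robot
import cv2,numpy as np
print(robot.read_state()['joint_positions'])
c=robot.capture("scene");cv2.imwrite("pics/s2.png",cv2.resize(c["img"][0:230,80:350],None,fx=2.4,fy=2.4))
c=robot.capture("wrist");cv2.imwrite("pics/w2.png",c["img"]);np.savez("w2.npz",**c)
E
```

```text
clock: 7.17
position: [0.5779, -0.0173, 0.1039]
ee_rot: [-3.01, -1.479, -0.287]
ft_force: [-0.8, 0.3, 0.2]
width: -0.0004
clock: 7.5
position: [0.5774, -0.0172, 0.0748]
ee_rot: [-3.012, -1.476, -0.285]
ft_force: [0.2, 0.9, -0.4]
width: -0.0004
[-0.32613422  0.58326011  2.35672639  2.96378071  1.27816473 -1.52296303]
```

View pics/s2.png

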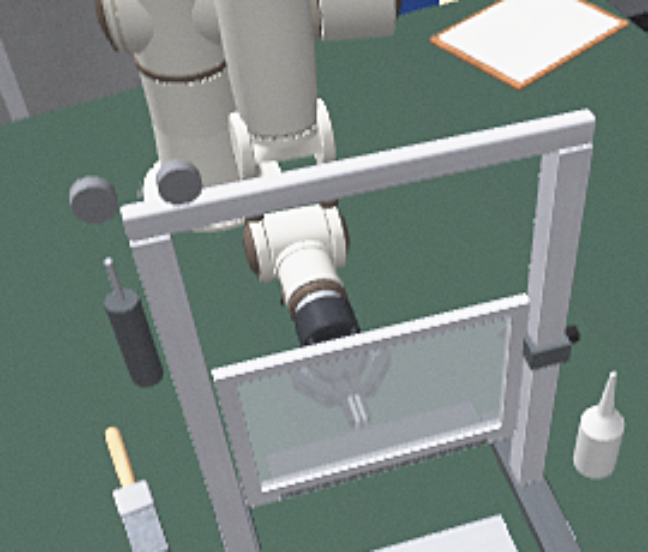

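View pics/w2.png

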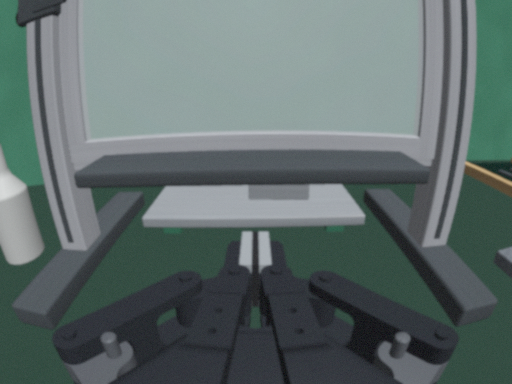

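The wrist camera, now above, shows the lip band at rows 155 to 185 and the fingertips at (256,235), low enough to pass under it. I'll slide in.

```bash
python3 -m pendant '9.1 -1.4 0 0 0 0 0;9.1 -1.4 0 0 0 0 0;9.1 -1.4 0 0 0 0 0;9.1 -1.4 0 0 0 0 0;9.1 -1.4 0 0 0 0 0;9.1 -1.4 0 0 0 0 0;0 0 0 0 0 0 0'
python3 -m pendant '0 0 2 0 0 0 0;0 0 2 0 0 0 0;0 0 2 0 0 0 0;0 0 2 0 0 0 0;0 0 0 0 0 0 0'
python3 -m pendant '0 0 2 0 0 0 0;0 0 2 0 0 0 0;0 0 0 0 0 0 0'
```

```text
clock: 8.18
position: [0.6345, -0.0248, 0.0775]
ee_rot: [-3.045, -1.482, -0.251]
ft_force: [0.7, 0.5, -0.4]
width: -0.0002
clock: 8.6
position: [0.632, -0.0244, 0.0844]
ee_rot: [-3.045, -1.479, -0.252]
ft_force: [-0.9, -0.3, -0.0]
width: 0.0002
clock: 8.85
position: [0.6318, -0.0244, 0.0877]
ee_rot: [-3.045, -1.477, -0.251]
ft_force: [0.3, 0.4, -3.0]
width: -0.0003
```

```bash
python3 -m pendant '0 0 2 0 0 0 0;0 0 2 0 0 0 0;0 0 3 0 0 0 0;0 0 3 0 0 0 0;0 0 3 0 0 0 0;0 0 3 0 0 0 0;0 0 3 0 0 0 0;0 0 3 0 0 0 0'
python3 - <<'E'
from rig import robot
import cv2,numpy as np
c=robot.capture("wrist");cv2.imwrite("pics/w3.png",c["img"])
print(robot.read_state()['position'])
E
```

```text
clock: 9.52
position: [0.6319, -0.0243, 0.1101]
ee_rot: [-3.045, -1.478, -0.252]
ft_force: [-2.1, 0.5, -2.7]
width: 0.0003
[ 0.63221171 -0.02433369  0.11096097]
```

View pics/w3.png

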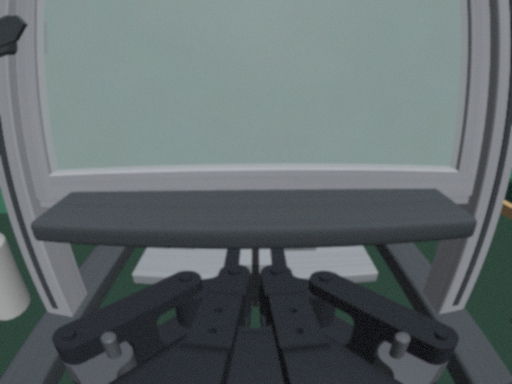

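The lip (rows 190 to 245) is riding on the fingers with about 3 N, and the pointer at (10,35) is still well above. I'll keep pushing.

```bash
python3 -m pendant '0 0 3 0 0 0 0;0 0 3 0 0 0 0;0 0 3 0 0 0 0;0 0 3 0 0 0 0;0 0 3 0 0 0 0;0 0 3 0 0 0 0;0 0 3 0 0 0 0;0 0 3 0 0 0 0;0 0 3 0 0 0 0;0 0 3 0 0 0 0'
python3 -m pendant '0 0 3 0 0 0 0;0 0 3 0 0 0 0;0 0 3 0 0 0 0;0 0 3 0 0 0 0;0 0 3 0 0 0 0;0 0 3 0 0 0 0;0 0 3 0 0 0 0;0 0 3 0 0 0 0;0 0 3 0 0 0 0;0 0 3 0 0 0 0'
python3 -m pendant '0 0 3 0 0 0 0;0 0 3 0 0 0 0;0 0 3 0 0 0 0;0 0 3 0 0 0 0;0 0 3 0 0 0 0;0 0 3 0 0 0 0;0 0 3 0 0 0 0;0 0 3 0 0 0 0;0 0 3 0 0 0 0;0 0 3 0 0 0 0'
```

```text
clock: 10.4
position: [0.6321, -0.0243, 0.1403]
ee_rot: [-3.046, -1.478, -0.251]
ft_force: [-1.1, 1.0, -3.9]
width: -0.0
clock: 11.23
position: [0.6321, -0.0243, 0.1703]
ee_rot: [-3.045, -1.478, -0.251]
ft_force: [-1.6, 1.5, -4.1]
width: 0.0
clock: 12.07
position: [0.6321, -0.0244, 0.2003]
ee_rot: [-3.045, -1.478, -0.251]
ft_force: [-1.7, 1.1, -2.9]
width: -0.0002
```

```bash
python3 -m pendant '0 0 3 0 0 0 0;0 0 3 0 0 0 0;0 0 3 0 0 0 0;0 0 3 0 0 0 0;0 0 3 0 0 0 0;0 0 3 0 0 0 0;0 0 2 0 0 0 0;0 0 0 0 0 0 0'
python3 - <<'E'
from rig import robot
from h import *
s=robot.read_state();print(s['position'],s['ft_force'])
t=robot.capture("top");np.savez("top4.npz",**t);P=cloud(t)
m=(P[...,2]>.22)&(P[...,2]<.26)&(P[...,0]>.6)&(P[...,0]<.67)&(P[...,1]<.09)&(P[...,1]>-.14)
print("lip top",np.median(P[m][:,2]),m.sum())
w=(P[...,2]>.40)&(P[...,2]<.46)&(abs(P[...,1])<.1);print("sash top",np.median(P[w][:,2]),w.sum())
for n in("wrist",):
    c=robot.capture(n);cv2.imwrite(f"pics/{n}4.png",c["img"]);np.savez("w4.npz",**c)
c=robot.capture("scene");cv2.imwrite("pics/s4.png",c["img"]);np.savez("s4.npz",**c)
E
```

```text
clock: 12.73
position: [0.6324, -0.0245, 0.221]
ee_rot: [-3.044, -1.48, -0.253]
ft_force: [-1.4, 0.6, -1.6]
width: -0.0
[ 0.63235789 -0.02445088  0.22098446] [-1.39188644  0.57641243 -1.62527132]
lip top 0.2442501030159526 2897
sash top 0.4380889094350057 1337
```

View pics/wrist4.png

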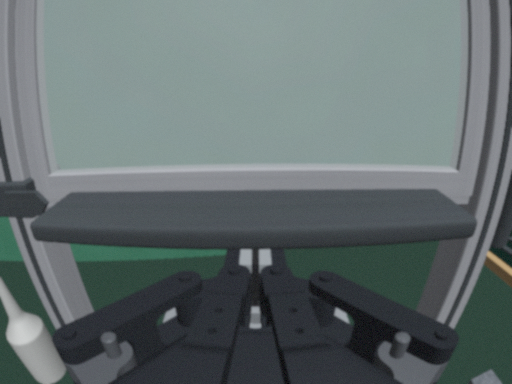

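```bash
python3 - <<'E'
from h import *
np.set_printoptions(precision=4,suppress=True)
c=load("w4.npz");R,_=cv2.Rodrigues(c["rvec"]);C=-R.T@c["tvec"].ravel()
a=np.radians(-8.77);g=np.array([np.cos(a),np.sin(a),0]);gy=np.array([-g[1],g[0],0]);E0=np.array([.6232,-.0212,0])
def hit(u,v,off):
    x=(u-c["cx"])/c["fx"];y=(v-c["cy"])/c["fy"];r=np.hypot(x,y)
    d=R.T@np.array([np.sin(r)*x/r,np.sin(r)*y/r,np.cos(r)]);t=(g@(E0-C)+off)/(g@d);p=C+t*d;return p[2],gy@(p-E0)
print("tip",hit(47,204,.032),hit(49,206,.032))
for u in(60,100,160,350,420):
  col=c["img"][180:255,u].mean(1).astype(int);print(u,list(enumerate(col,180))[::2])
for u,v in[(160,214),(160,216),(160,242),(160,244)]:print(u,v,hit(u,v,0))
cv2.imwrite("pics/w4c.png",cv2.resize(c["img"][165:265,0:130],None,fx=6,fy=6,interpolation=2)[:600])
E
```

```text
tip (np.float64(0.24309326611005083), np.float64(0.1269923510542644)) (np.float64(0.24174980468921603), np.float64(0.12569518881216799))
60 [(180, np.int64(143)), (182, np.int64(139)), (184, np.int64(140)), (186, np.int64(141)), (188, np.int64(141)), (190, np.int64(141)), (192, np.int64(140)), (194, np.int64(141)), (196, np.int64(141)), (198, np.int64(133)), (200, np.int64(108)), (202, np.int64(88)), (204, np.int64(84)), (206, np.int64(82)), (208, np.int64(83)), (210, np.int64(84)), (212, np.int64(86)), (214, np.int64(84)), (216, np.int64(86)), (218, np.int64(88)), (220, np.int64(86)), (222, np.int64(82)), (224, np.int64(88)), (226, np.int64(84)), (228, np.int64(73)), (230, np.int64(66)), (232, np.int64(62)), (234, np.int64(59)), (236, np.int64(57)), (238, np.int64(59)), (240, np.int64(51)), (242, np.int64(77)), (244, np.int64(117)), (246, np.int64(118)), (248, np.int64(117)), (250, np.int64(118)), (252, np.int64(116)), (254, np.int64(118))]
100 [(180, np.int64(140)), (182, np.int64(138)), (184, np.int64(140)), (186, np.int64(142)), (188, np.int64(141)), (190, np.int64(134)), (192, n
[... 2687 characters left out ...]
)), (218, np.int64(83)), (220, np.int64(85)), (222, np.int64(89)), (224, np.int64(86)), (226, np.int64(77)), (228, np.int64(67)), (230, np.int64(61)), (232, np.int64(63)), (234, np.int64(63)), (236, np.int64(59)), (238, np.int64(54)), (240, np.int64(46)), (242, np.int64(51)), (244, np.int64(61)), (246, np.int64(61)), (248, np.int64(58)), (250, np.int64(58)), (252, np.int64(63)), (254, np.int64(57))]
160 214 (np.float64(0.2527697421602739), np.float64(0.037732538428486985))
160 216 (np.float64(0.2518384010512597), np.float64(0.0378695776890286))
160 242 (np.float64(0.23908928826145598), np.float64(0.03986599054290227))
160 244 (np.float64(0.23805295792425707), np.float64(0.04003758387281812))
```

View pics/w4c.png

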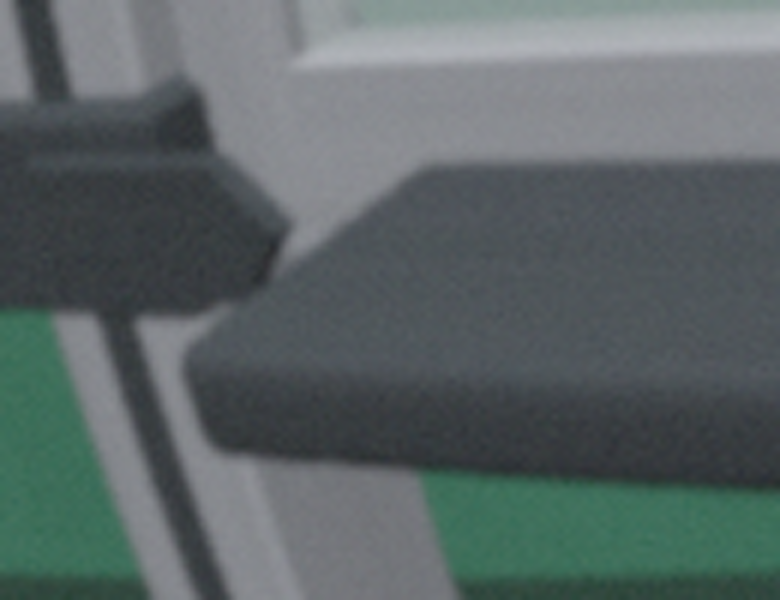

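Lip mid is 0.238 to 0.240 and the pointer 0.240 to 0.2425. I'll raise 2.5 mm more, then drop away and back out.

```bash
python3 -m pendant '0 0 1 0 0 0 0;0 0 1 0 0 0 0;0 0 0.5 0 0 0 0;0 0 0 0 0 0 0;0 0 0 0 0 0 0'
python3 -m pendant '0 0 -1 0 0 0 0;0 0 -2 0 0 0 0;0 0 -3 0 0 0 0;0 0 -4 0 0 0 0;0 0 -4 0 0 0 0;0 0 -4 0 0 0 0;0 0 0 0 0 0 0'
python3 -m pendant '-9.9 1.5 0 0 0 0 0;-9.9 1.5 0 0 0 0 0;-9.9 1.5 0 0 0 0 0;-9.9 1.5 0 0 0 0 0;-9.9 1.5 0 0 0 0 0;-9.9 1.5 0 0 0 0 0;-9.9 1.5 0 0 0 0 0;0 0 0 0 0 0 0;0 0 0 0 0 0 0'
python3 - <<'E'
from rig import robot
from h import *
s=robot.read_state();print(s['position'],s['ft_force'])
a=np.radians(-8.77);g=np.array([np.cos(a),np.sin(a),0]);gy=np.array([-g[1],g[0],0]);E0=np.array([.6232,-.0212,0])
for k in range(2):
    t=robot.capture("top");P=cloud(t);G=np.stack([(P-E0)@g,(P-E0)@gy],-1)
    m=(G[...,0]>.005)&(G[...,0]<.035)&(abs(G[...,1])<.11)&(P[...,2]>.2)&(P[...,2]<.27)
    print("lip top",np.median(P[m][:,2]),m.sum())
    k=(abs(G[...,1]-.163)<.025)&(G[...,0]>.0)&(G[...,0]<.05)&(P[...,2]>.235)&(P[...,2]<.27)
    print("collar/plate top",np.percentile(P[k][:,2],[25,50,75]),k.sum())
c=robot.capture("wrist");cv2.imwrite("pics/w5.png",c["img"]);np.savez("w5.npz",**c)
c=robot.capture("scene");cv2.imwrite("pics/s5.png",c["img"])
E
```

```text
clock: 13.3
position: [0.6324, -0.0245, 0.2229]
ee_rot: [-3.044, -1.479, -0.252]
ft_force: [1.7, 0.5, -2.5]
width: -0.0001
clock: 13.88
position: [0.6318, -0.0244, 0.203]
ee_rot: [-3.044, -1.476, -0.253]
ft_force: [-0.5, -0.2, 0.2]
width: 0.0003
clock: 14.63
position: [0.5628, -0.0139, 0.2046]
ee_rot: [-3.045, -1.478, -0.252]
ft_force: [-0.5, -0.6, -0.0]
width: 0.0001
[ 0.56281552 -0.01393134  0.20460651] [-0.49610295 -0.57541781 -0.02625218]
lip top 0.24617753954519198 1725
collar/plate top [0.24969945 0.25362235 0.25566777] 162
lip top 0.24620895912297297 1729
collar/plate top [0.2491397  0.25360889 0.25571705] 163
```

View pics/w5.png

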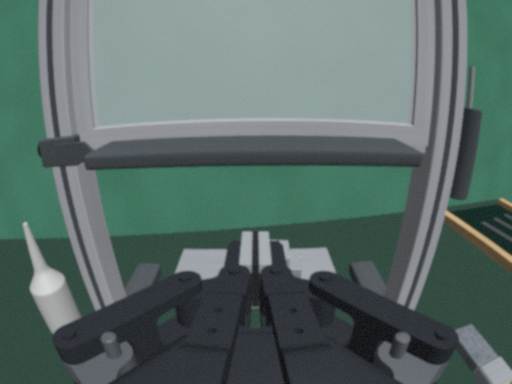

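View pics/s5.png

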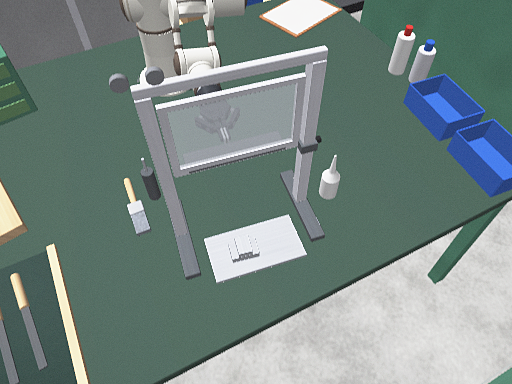

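The lip is level with the pointer: lip mid is 0.240 against 0.241 to 0.2425 for the pointer. In the wrist view the lip's left end at (88,155) meets the pointer tip at (88,150). The window stayed up, the bystanders are unmoved and the tool touches nothing.

```bash
python3 -c "
from rig import robot
robot.close_job(); print(robot.read_state()['clock'])"
```

```text
the job is handed in; nothing more can be done
the job is handed in; nothing more can be done
```

The window now stands with its lip level with the pointer, within about 1–2 mm by my measurements, and the job is handed in. I turned the tool horizontal with the fingers shut and slid them under the middle of the lip. From there I pushed the window up about 137 mm at 3–4 N, then lowered the fingers and backed out.

- **Lip height:** with the fingers clear, the lip's middle is at 0.240 m (depth from the top camera). The pointer tip reads 0.241 m from its collar and 0.2425 m from the wrist camera. These differ by 1–2 mm, within the calibration error and well inside the 10 mm tolerance.
- **Window after release:** two top-camera readings after I let go both put the lip top at 0.246 m, so the window is holding still. It came out about where the last push should have left it.
- **Surroundings:** the wrist force was near zero after backing out. The bottle, brush, workpiece and pointer look unmoved in the pictures; I didn't measure their positions again.
- **Time:** about 15 s of the 38 s allowed.

One early reading disagreed. The top edge of the window suggested a starting lip height 6 mm higher than the lip itself did, so I used the lip reading.

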